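# Clear the gap and hold the bolt head still while the nut is run on

### The job

The nut runner on the front of the blue bracket is slowly dragging the bolt round with it. Take the steel locating bar out of its socket behind the bracket and stand it upright in the blue cup, then reach down into the gap behind the bracket, grip the hidden bolt head firmly between the fingers and stop it turning. Finish while still gripping the head so that it stays still, and leave everything else on the bench where it is.

Things in the scene. Friction and masses are not known exactly. Their poses are not given: they have to be found in the camera images.
- fixture: Fixture fixed to the bench. Origin on the bench under the middle of the gap behind the bracket; x level along the bolt, from runner through bracket to backing rail (roughly away from the robot), z up. Steel base plate x -200 to +50 mm, y +-55, z 0 to 15. In front of the bracket an orange nut runner lies along the bolt axis, 44 mm diameter, x -195 to -68, top at z 107.
- bracket_top (a point): Middle of the top edge of the upright blue bracket plate, 109 mm above the bench; plate 8 mm thick (fixture x -40 to -32 mm), y +-35. Axes as the fixture's.
- rail_top (a point): Middle of the top edge of the aluminium backing rail, 95 mm above the bench; 10 mm thick (fixture x +32 to +42 mm), y +-35. The gap between bracket and rail is 64 mm wide, open above and at both y ends.
- socket (a point): Mouth of the bar's socket, at fixture x 0, y +29, z 45 mm: aluminium block 34 x 34 mm, z 15 to 45, with a round bore 16.5 mm wide and 30 mm deep (its floor at z 15). It stands beside and below the bolt head.
- bolt_head (a point): Centre of the steel hexagonal bolt head, in the gap at fixture x 0, y 0, z 85 mm, axis along fixture x. 24 mm across flats, 18 mm long (x -9 to +9); an 18 mm brass sleeve joins it to the bracket. Axes turn with the head: z points to the corner with a yellow paint stripe, +y and -y are the normals of two opposite flats.
- bolt (a joint): Head angle about fixture +x (rad). 0: yellow corner straight up, two flats upright facing fixture +-y; positive: yellow corner towards -y. Starts -0.40 to +0.05, creeps positive at 0.012 rad/s unless held (0.06 N m, drag 5 N m s/rad), never stops by itself. For a square grip lean the gripper about fixture x by this angle (or 60 degrees more or less). Held still: under 0.005 rad/s.
- bar: Locating bar: plain round steel bar, 14 mm diameter, 170 mm long, about 0.2 kg, red band 155 to 167 mm up. Origin at the centre of its lower end, z along the bar. It starts upright in the socket block beside the bolt head (lower end at z 15 mm, block 30 mm deep), where it blocks a finger's way to the head.
- bar_foot (a point): The centre of the lower end of the locating bar.
- blue_cup: Blue upright round cup, loose, 0.6 kg: 100 mm high, 54 mm outside diameter (foot 60), wall 4 mm, inside 46 mm wide, inner floor 5 mm above the bench. Origin at the centre of its underside. The bar, dropped or set in it, stands leaning on the rim by up to about 20 degrees.
- black_cup: Black cup of the same size as the blue one, loose: not to be used or moved. The two cups may stand in either order. Origin at the centre of its underside.
- white_bottle: White plastic bottle, 76 mm diameter, 190 mm high, loose bystander. Origin at the centre of its underside.
- steel_can: Bare metal can, 66 mm diameter, 110 mm high, loose bystander. Origin at the centre of its underside.
- wrench: Steel wrench lying flat, 180 mm long along its x, loose bystander.
- screwdriver: Red-handled screwdriver lying flat, 190 mm long along its x, loose bystander.
- spare_collar: Brass collar lying flat, 40 mm outside, 14 mm high, loose bystander. Origin at the centre of its underside.
Mind the look-alikes: they are no part of the job. What is shaped like the blue_cup but green is not meant.

How it is judged:
By the outcome, as a careful person would: the job done as asked, in the order asked, and still so for the second after the job is handed in, while the arm keeps its last pose, push and grip.
It also fails if it takes over 48 s, if anything falls off the work surface, if the arm or the gripper's body presses on something with over 40 N, if the wrist force passes 120 N, or if a joint passes its speed limit or range.

### The arm

A 6-joint arm with a two-finger parallel gripper is mounted at the origin on the work surface. World frame = base frame: x ahead of the robot, y to its left, z up, the work surface at z = 0. Lengths are in mm, angles in rad, forces in N, time in s.
With the tool pointing down it reaches from about 275 to 1000 mm from the base axis. Payload 8.4 kg.
Tool frame: the origin (TCP) lies between the finger pads; the fingertips stand 8 mm ahead of it and the grasp point (between the pads) lies 11 mm behind it (tcp_to_tips is the distance from the TCP to the fingertips, in mm); z points along the fingers, y is the line along which they close (so a half turn about z gives the same grasp; the last joint's range is limited). The gripper opens to 85 mm and grips with 20 to 120 N. Pads are 22 mm wide; open, the fingers measure 114 mm over their backs; the gripper's body (76 mm by 85 mm) begins 54 mm behind the grasp point. The pads swing forward as they close: fully open they stand 13 mm farther back than shut.
Start: joints at [-1.349, 0.353, 1.633, -0, 1.155, -0.002], TCP at [138.709, -609.416, 239.281] pointing down, gripper open.
Joint ranges: [-2.63, 2.63], [-0.92, 2.1], [0.06, 2.66], [-1.3, 4.44], [0, 2.69], [-3.02, 3.02]. Speed limits (rad/s): [2.22, 2.22, 2.79, 3.14, 3.14, 3.14].

### API

Orientations are given as [roll, pitch, yaw] about the fixed x, y, z axes, in that order (R = Rz(yaw) Ry(pitch) Rx(roll)).
In Python, from rig import * gives the robot as it stands.
- The arm moves only by the tool step_arm, never from a script. Its argument "motion" is a list of rows, each an object with "claw": the finger opening in mm, from 0 to 85.4; "delta_pos": the shift along the tool's x, y, z in mm, a list of three; "turn": the turn about the tool's z in rad. In form: [{"claw": claw, "delta_pos": [dx, dy, dz], "turn": turn}, ...]. A call has 1 to 8 rows; each row shifts and turns the commanded pose from where the row before left it, along the tool's axes as they then stand; what a row does not reach is not made up. A row lasts 1/12 s, in which the tool goes at most 41.7 mm and 7.16 degrees, less where a joint would pass 70% of its speed; a pose out of reach is approached as far as the arm can. A call is refused whole if a number of a shift passes 41.7 or a number of a turn 0.125, either way. A call with a gripper value outside its range is refused whole. The fingers move at their own pace and stop on an object; "force" is the grip in N (left out, the last holds). Time passes only in rows, so rows that do not move let the fingers close. It gives the time, the measured TCP pose, the force, the opening and the grip force at its end, in the units of the state.
- sense(): the state, without advancing time (a new reading comes with each control period).
- grab_frame(name): name is "scene" or "top"; returns a dict with "img" (400x640x3 uint8, red, green, blue), "vertical_fov" (degrees; the focal length in pixels is half the picture's height over the tangent of half this angle, whatever the lens; pixels are square), "cx", "cy" (the principal point, pixels), "R" (3x3) and "t" (3): a world point X has camera coordinates R X + t. Camera axes: x right, y down, z forward; pixel columns grow to the right and rows downward; lengths in mm; the calibration is good to about 2 mm. A picture is of the moment at which its call begins. There is no depth.
- sign_off(): hands the job in; it is judged then, once.
The state is a dict: "clock": time; "qpos": joint angles; "qvel": joint speeds; "joint_efforts": joint torques, N m; "eef_pos": TCP position; "tcp_rot": TCP orientation; "contact_force": force on the tool from outside, world axes, zero at the start; "wrist_torque": the same for the moment, N m; "opening": opening from 0.0 (shut) to 1.0 (fully open); "grasp_force": force on a finger pad.
Only numpy, scipy, OpenCV 4.12 (cv2) and the standard library are available. Lean on these libraries where they do the work, as an engineer would, in place of code of your own. Each camera call takes 0.05 s, during which the arm holds its last target. There are 200 camera calls.

## Working session

There is one attempt and no reset: what is moved stays moved. The work goes in short steps, Python scripts to look and compute and a tool call to move; the robot and the scene stay as the last step left them, time stands still between calls to the robot, and variables do not carry over. Pictures are saved under pics/ and viewed, at most 10 in all, crops included, and the job is handed in when it is done.

Besides the shell and the picture viewer there is one more tool, called after "Call:" as name([rows], argument=value, ...), one row to a line, values as JSON. step_arm: Moves the arm, as the interface text tells. Its arguments: {"type":"object","properties":{"motion":{"type":"array","items":{"type":"object","properties":{"claw":{"type":"number"},"delta_pos":{"type":"array","items":{"type":"number"}},"turn":{"type":"number"}}}},"force":{"type":"number"}},"required":["motion"]}

```bash
ls; mkdir -p pics
cat > h.py <<'E'
from rig import *
import numpy as np, cv2
from scipy.spatial.transform import Rotation as Rn
def cam(n):
    f=grab_frame(n); f['f']=200/np.tan(np.radians(f['vertical_fov'])/2); f['R']=np.array(f['R']); f['t']=np.array(f['t']); return f
def save(f,name,box=None,s=1):
    im=f['img'][...,::-1]
    if box: im=im[box[1]:box[3],box[0]:box[2]]
    cv2.imwrite(name,cv2.resize(im,None,fx=s,fy=s,interpolation=cv2.INTER_CUBIC))
def ray(f,u,v):
    C=-f['R'].T@f['t']; return C,f['R'].T@np.array([(u-f['cx'])/f['f'],(v-f['cy'])/f['f'],1])
def atz(f,u,v,z):
    C,d=ray(f,u,v); return C+d*(z-C[2])/d[2]
def proj(f,X):
    c=np.atleast_2d(X)@f['R'].T+f['t']; return np.c_[f['f']*c[:,0]/c[:,2]+f['cx'],f['f']*c[:,1]/c[:,2]+f['cy']]
E
python3 - <<'E'
from h import *
import pickle
for n in('scene','top'):
    f=cam(n); save(f,f'pics/{n}0.png',s=1.25); pickle.dump(f,open(n+'0.pkl','wb')); print(n,f['f'],-f['R'].T@f['t'],f['R'].round(2).tolist(),f['cx'],f['cy'])
print(sense())
E
```

```text
pics
scene 366.849223441173 [1267.28353474  -50.33972393  695.87370169] [[0.07, 1.0, 0.0], [0.64, -0.04, -0.77], [-0.77, 0.06, -0.64]] 319.52510516565735 200.90132301384187
top 420.7408428008159 [ 423.0326886   -11.63479149 1174.98378649] [[0.03, -1.0, -0.01], [-0.99, -0.03, -0.14], [0.14, 0.01, -0.99]] 317.62732148233414 204.5440904292677
{'clock': 0.1, 'qpos': array([-1.34940815e+00,  3.53596397e-01,  1.63405858e+00,  3.46827793e-05,
        1.15517835e+00, -2.39946646e-03]), 'qvel': array([ 0.00078953, -0.00192844, -0.00226009,  0.00057202, -0.00049149,
       -0.00032022]), 'joint_efforts': array([-1.57304721e-04, -6.06356335e+01, -3.42820930e+01,  7.34398782e-05,
        4.01540179e-03, -3.66912593e-05]), 'eef_pos': array([ 138.62329848, -609.01202948,  238.62631068]), 'tcp_rot': array([-3.14035206e+00, -3.46895801e-05,  2.23773601e-01]), 'contact_force': array([ 0.37988114, -0.36632825, -0.7244708 ]), 'wrist_torque': array([-0.06268343,  0.025842  , -0.04365471]), 'grasp_force': 0.0, 'opening': 1.0020414709202559}
```

View pics/scene0.png

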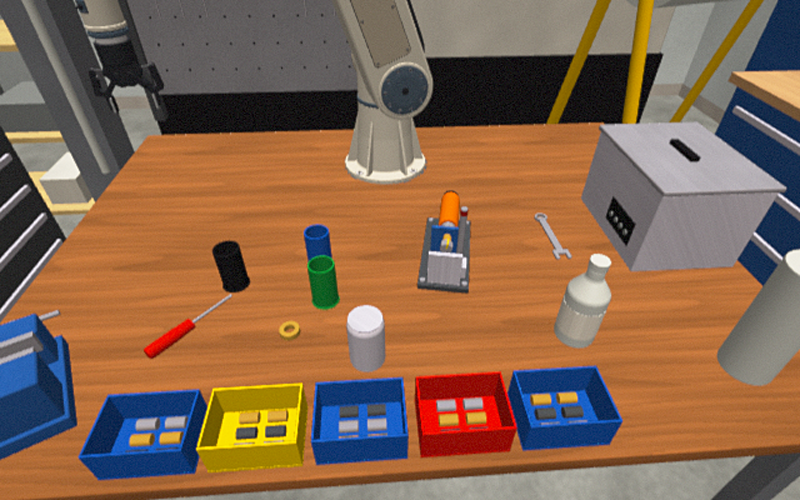

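View pics/top0.png

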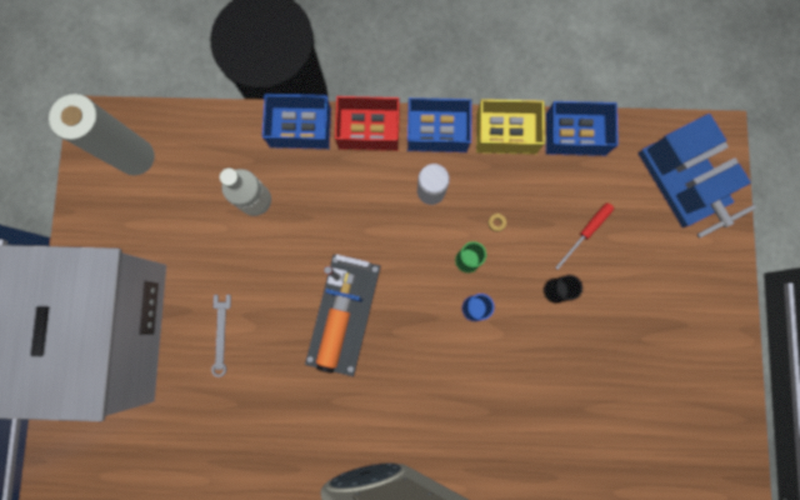

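Scene: orange runner with the fixture at about (447,245), red bar band at (463,211). The blue cup is at (317,240), partly behind the green one at (322,282), and the black cup is at (231,266). Top: fixture at (343,315), blue cup at (478,308). I'll enlarge these.

Run:
```python
from h import *
import pickle
a=pickle.load(open('scene0.pkl','rb'));b=pickle.load(open('top0.pkl','rb'))
A=cv2.resize(a['img'][145:240,325:390],None,fx=6,fy=6,interpolation=cv2.INTER_CUBIC)
B=cv2.resize(b['img'][195:305,240:310],None,fx=5.5,fy=5.5,interpolation=cv2.INTER_CUBIC)
h=max(len(A),len(B)); P=lambda x:np.vstack([x,np.zeros((h-len(x),x.shape[1],3),np.uint8)])
cv2.imwrite('pics/c1.png',np.hstack([P(A),P(B)])[:600,:800,::-1])
C=cv2.resize(a['img'][170:255,225:285],None,fx=6,fy=6,interpolation=cv2.INTER_CUBIC)
D=cv2.resize(b['img'][185:265,355:430],None,fx=5.5,fy=5.5,interpolation=cv2.INTER_CUBIC)
h=max(len(C),len(D));cv2.imwrite('pics/c2.png',np.hstack([P(C),P(D)])[:,:800,::-1])
print(A.shape,B.shape,C.shape,D.shape)
```

```text
(570, 390, 3) (605, 385, 3) (510, 360, 3) (440, 412, 3)
```

View pics/c1.png

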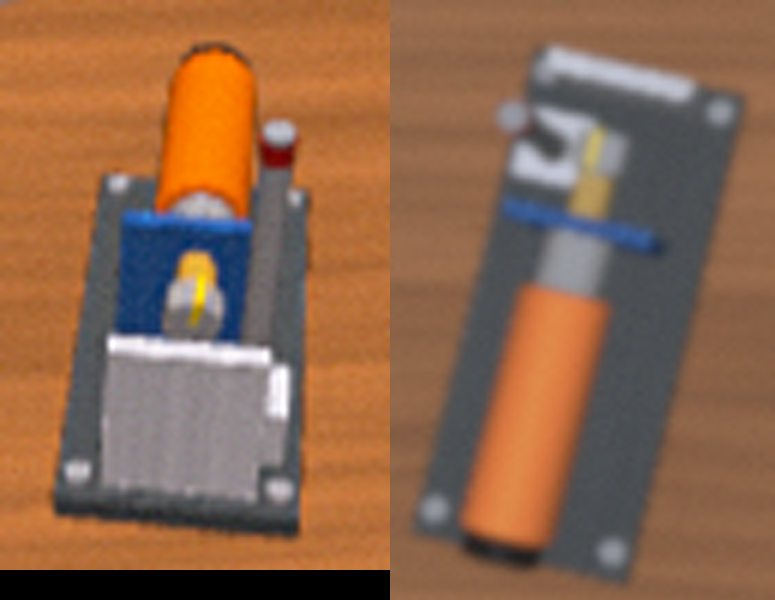

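View pics/c2.png

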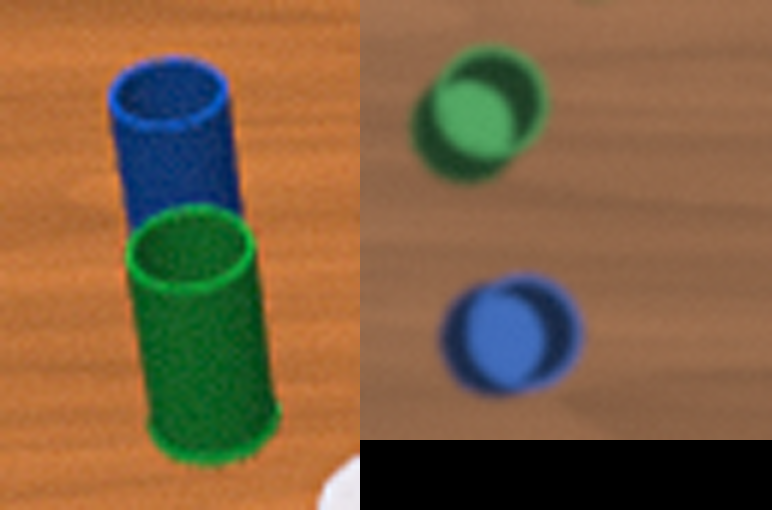

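Left crop (scene): bar top at (279,131), bracket top corners (123,214)/(252,222), plate front bottom corners (57,512)/(297,533). The yellow stripe on the head runs near (200,298). Right crop (top): plate corners (418,530), (630,580), (745,97), and bar top (514,116). Cup rims: scene (170,95), top (525,332).

```bash
cat > fit.py <<'E'
from h import *
import pickle
from scipy.optimize import least_squares
a=pickle.load(open('scene0.pkl','rb'));b=pickle.load(open('top0.pkl','rb'))
oa=lambda p,o=(325,145),s=6,dx=0:np.array([o[0]+(p[0]-dx+.5)/s-.5,o[1]+(p[1]+.5)/s-.5])
ob=lambda p:oa(p,(240,195),5.5,390)
L=[(a,oa(q),X) for q,X in [((279,131),(0,29,185)),((57,512),(50,-55,0)),((297,533),(50,55,0)),
  ((123,212),(-36,-35,109)),((252,221),(-36,35,109))]]
L+=[(b,ob(q),X) for q,X in [((514,116),(0,29,185)),((418,530),(-200,55,15)),((630,580),(-200,-55,15)),((745,97),(50,-55,15)),((540,45),(50,55,15)),
  ((503,207),(-36,35,109)),((660,245),(-36,-35,109))]]
T=lambda p,X:Rn.from_euler('z',p[2]).apply(X)+[p[0],p[1],0]
def res(p): return np.concatenate([proj(f,T(p,X))[0]-q for f,q,X in L])
r=least_squares(res,[450,100,-.2],x_scale=[100,100,.1],loss='soft_l1')
p=r.x
E
python3 - <<'E'
from fit import *
print(p,res(p).reshape(-1,2).round(1).tolist())
for h,z in((0,'head'),):
  for th in np.arange(-.4,.31,.1):
    Y=lambda x:(x,-13.86*np.sin(th),85+13.86*np.cos(th))
    U=proj(a,[T(p,Y(-9)),T(p,Y(9))]);V=proj(b,[T(p,Y(-9)),T(p,Y(9))])
    print(th.round(2),((U-[325,145]+.5)*6).round().tolist(),((V-[240,195]+.5)*5.5+[390,0]).round().tolist())
    
print('bar',T(p,(0,29,185)),'head',T(p,(0,0,85)))
# cup rim
qa=oa((170,95),(225,170)); qb=oa((525,332),(355,185),5.5,360)
fl=oa((505,340),(355,185),5.5,360)
print('cup',atz(a,*qa,100),atz(b,*qb,100),atz(b,*fl,5))
qa=oa((190,248),(225,170)); qb=oa((492,102),(355,185),5.5,360)
print('green',atz(a,*qa,100),atz(b,*qb,100))
E
```

```text
[ 5.22166514e+02  1.04178681e+02 -1.98083047e-01] [[-0.2, -0.4], [-1.1, 1.0], [-0.2, 1.2], [-0.5, 0.3], [4.1, 0.9], [0.1, 0.2], [-0.7, 1.2], [0.2, 1.4], [0.4, -0.4], [-0.8, 0.3], [0.6, 0.1], [-1.1, -0.6]]
-0.4 [[206.0, 278.0], [204.0, 304.0]] [[586.0, 168.0], [595.0, 130.0]]
-0.3 [[203.0, 277.0], [202.0, 303.0]] [[588.0, 168.0], [597.0, 131.0]]
-0.2 [[200.0, 276.0], [199.0, 302.0]] [[591.0, 169.0], [600.0, 132.0]]
-0.1 [[197.0, 276.0], [195.0, 301.0]] [[594.0, 170.0], [603.0, 132.0]]
-0.0 [[194.0, 275.0], [192.0, 301.0]] [[597.0, 170.0], [606.0, 133.0]]
0.1 [[191.0, 275.0], [189.0, 301.0]] [[599.0, 171.0], [609.0, 133.0]]
0.2 [[188.0, 275.0], [186.0, 301.0]] [[602.0, 172.0], [611.0, 134.0]]
0.3 [[185.0, 276.0], [183.0, 301.0]] [[605.0, 172.0], [614.0, 135.0]]
bar [527.87343076 132.61160423 185.        ] head [522.16651421 104.17868134  85.        ]
cup [ 474.2685257  -168.85236347  100.        ] [ 470.97892599 -169.66566274  100.        ] [ 470.93249161 -173.62180236    5.        ]
green [ 579.04756477 -153.81926165  100.        ] [ 577.91059281 -153.55662815  100.        ]
```

Fit residuals are about 1 px, leaving out the bracket corner hidden by the bar. The fixture is at about (522,104) with yaw -0.198, the bar at (528,133), and the blue cup at (471,-170). The head angle is about -0.25, so it should be square at about t=20 s. First I turn the tool to the fixture yaw and travel towards the bar.

Call:
step_arm([
  {"claw":85,"delta_pos":[0,0,0],"turn":0.105},
  {"claw":85,"delta_pos":[0,0,0],"turn":0.105},
  {"claw":85,"delta_pos":[0,0,0],"turn":0.105},
  {"claw":85,"delta_pos":[0,0,0],"turn":0.106},
  {"claw":85,"delta_pos":[11,-37,0],"turn":0},
  {"claw":85,"delta_pos":[11,-37,0],"turn":0},
  {"claw":85,"delta_pos":[11,-37,0],"turn":0},
  {"claw":85,"delta_pos":[11,-37,0],"turn":0},
], force=60)

```text
clock: 0.77
eef_pos: [211.0, -471.1, 238.7]
tcp_rot: [-3.141, 0.0, -0.198]
contact_force: [0.4, -0.7, 1.1]
opening: 0.993
grasp_force: 0.0
```

Call:
step_arm([
  {"claw":85,"delta_pos":[11,-37,0],"turn":0},
  {"claw":85,"delta_pos":[11,-37,0],"turn":0},
  {"claw":85,"delta_pos":[11,-37,0],"turn":0},
  {"claw":85,"delta_pos":[11,-37,0],"turn":0},
  {"claw":85,"delta_pos":[11,-37,0],"turn":0},
  {"claw":85,"delta_pos":[11,-37,0],"turn":0},
  {"claw":85,"delta_pos":[11,-37,0],"turn":0},
  {"claw":85,"delta_pos":[11,-37,0],"turn":0},
])

```text
clock: 1.43
eef_pos: [355.4, -198.1, 239.3]
tcp_rot: [3.142, -0.0, -0.198]
contact_force: [0.7, 0.3, -0.0]
opening: 0.996
grasp_force: 0.0
```

Call:
step_arm([
  {"claw":85,"delta_pos":[11,-37,0],"turn":0},
  {"claw":85,"delta_pos":[11,-37,0],"turn":0},
  {"claw":85,"delta_pos":[11,-37,0],"turn":0},
  {"claw":85,"delta_pos":[11,-37,0],"turn":0},
  {"claw":85,"delta_pos":[11,-37,0],"turn":0},
  {"claw":85,"delta_pos":[11,-37,0],"turn":0},
  {"claw":85,"delta_pos":[11,-37,0],"turn":0},
  {"claw":85,"delta_pos":[0,0,0],"turn":0},
])

```text
clock: 2.1
eef_pos: [484.2, 44.0, 239.4]
tcp_rot: [-3.139, -0.002, -0.194]
contact_force: [-0.2, 0.6, -0.4]
opening: 0.994
grasp_force: 0.0
```

Call:
step_arm([
  {"claw":85,"delta_pos":[6.4,-23.9,0],"turn":0},
  {"claw":85,"delta_pos":[6.4,-23.9,0],"turn":0},
  {"claw":85,"delta_pos":[6.4,-23.9,0],"turn":0},
  {"claw":85,"delta_pos":[6.2,-23.8,0],"turn":0},
  {"claw":85,"delta_pos":[0,0,0],"turn":0},
  {"claw":85,"delta_pos":[0,0,0],"turn":0},
])

```text
clock: 2.6
eef_pos: [524.9, 128.2, 238.8]
tcp_rot: [3.141, 0.001, -0.195]
contact_force: [-0.2, -0.2, -0.5]
opening: 0.994
grasp_force: 0.0
```

Run:
```python
from h import *
s=sense(); print(s['clock'],s['eef_pos'],s['tcp_rot'],s['qpos'].round(2))
A=cam('scene');B=cam('top')
a=cv2.resize(A['img'][115:215,320:400],None,fx=5,fy=5,interpolation=cv2.INTER_CUBIC)
b=cv2.resize(B['img'][170:270,235:315],None,fx=5,fy=5,interpolation=cv2.INTER_CUBIC)
cv2.imwrite('pics/h1.png',np.hstack([a,b])[...,::-1])
```

```text
2.6 [524.86613447 128.15367051 238.77298728] [ 3.14101923e+00  8.75113815e-04 -1.95456836e-01] [ 0.24  0.22  1.81 -0.    1.11  2.  ]
```

View pics/h1.png

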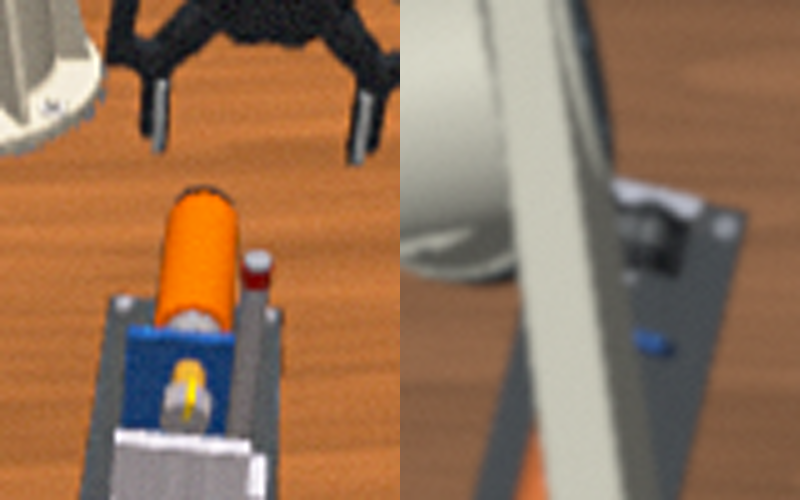

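The open fingers, at about (155,150) and (360,160), straddle the bar at (257,262). Descend and grip.

Call:
step_arm([
  {"claw":85,"delta_pos":[2.1,-4.9,10],"turn":0.002},
  {"claw":85,"delta_pos":[0,0,25],"turn":0},
  {"claw":85,"delta_pos":[0,0,25],"turn":0},
  {"claw":85,"delta_pos":[0,0,25],"turn":0},
  {"claw":85,"delta_pos":[0,0,10],"turn":0},
  {"claw":85,"delta_pos":[0,0,0],"turn":0},
  {"claw":85,"delta_pos":[0,0,0],"turn":0},
])

```text
clock: 3.28
eef_pos: [527.9, 131.7, 144.2]
tcp_rot: [3.141, 0.001, -0.2]
contact_force: [1.5, 0.5, -0.3]
opening: 0.994
grasp_force: 0.0
```

Call:
step_arm([
  {"claw":10,"delta_pos":[0,0,0],"turn":0},
  {"claw":10,"delta_pos":[0,0,0],"turn":0},
  {"claw":10,"delta_pos":[0,0,0],"turn":0},
  {"claw":10,"delta_pos":[0,0,0],"turn":0},
  {"claw":10,"delta_pos":[0,0,0],"turn":0},
  {"claw":10,"delta_pos":[0,0,0],"turn":0},
  {"claw":10,"delta_pos":[0,0,0],"turn":0},
  {"claw":10,"delta_pos":[0,0,0],"turn":0},
], force=60)

```text
clock: 3.95
eef_pos: [528.5, 132.4, 144.8]
tcp_rot: [-3.141, -0.001, -0.199]
contact_force: [-0.2, 1.5, 4.4]
opening: 0.143
grasp_force: 58.6
```

Call:
step_arm([
  {"claw":10,"delta_pos":[0,0,-8],"turn":0},
  {"claw":10,"delta_pos":[0,0,-10],"turn":0},
  {"claw":10,"delta_pos":[0,0,-12],"turn":0},
  {"claw":10,"delta_pos":[0,0,-14],"turn":0},
  {"claw":10,"delta_pos":[0,0,-20],"turn":0},
  {"claw":10,"delta_pos":[0,0,-25],"turn":0},
  {"claw":10,"delta_pos":[0,0,-25],"turn":0},
  {"claw":10,"delta_pos":[0,0,-10],"turn":0},
])

```text
clock: 4.62
eef_pos: [529.0, 132.1, 272.1]
tcp_rot: [-3.14, -0.004, -0.199]
contact_force: [0.8, -0.0, -1.7]
opening: 0.146
grasp_force: 58.7
```

Call:
step_arm([
  {"claw":10,"delta_pos":[0.3,15,0],"turn":0},
  {"claw":10,"delta_pos":[0.3,27,0],"turn":0},
  {"claw":10,"delta_pos":[0.3,30,0],"turn":0},
  {"claw":10,"delta_pos":[0.3,30,0],"turn":0},
  {"claw":10,"delta_pos":[0.3,30,0],"turn":0},
  {"claw":10,"delta_pos":[0.3,30,0],"turn":0},
  {"claw":10,"delta_pos":[0.3,30,0],"turn":0},
  {"claw":10,"delta_pos":[0.3,30,0],"turn":0},
])

```text
clock: 5.28
eef_pos: [485.4, -87.4, 268.1]
tcp_rot: [3.141, 0.001, -0.199]
contact_force: [1.2, 0.3, -1.8]
opening: 0.149
grasp_force: 58.6
```

Call:
step_arm([
  {"claw":10,"delta_pos":[0.3,30,0],"turn":0},
  {"claw":10,"delta_pos":[0.3,28,0],"turn":0},
  {"claw":10,"delta_pos":[0.3,18,0],"turn":0},
  {"claw":10,"delta_pos":[0,9,0],"turn":0},
  {"claw":10,"delta_pos":[0,0,0],"turn":0},
  {"claw":10,"delta_pos":[0,0,0],"turn":0},
  {"claw":10,"delta_pos":[0,0,0],"turn":0},
])

```text
clock: 5.87
eef_pos: [470.5, -168.5, 268.1]
tcp_rot: [-3.141, 0.0, -0.199]
contact_force: [-0.2, 0.3, -2.0]
opening: 0.147
grasp_force: 58.7
```

Run:
```python
from h import *
s=sense(); print(s['clock'],s['eef_pos'],s['tcp_rot'],s['grasp_force'])
A=cam('scene');B=cam('top')
e=s['eef_pos']; foot=np.array([e[0],e[1],e[2]-129.5]); print('foot px',proj(A,foot),proj(A,[472.5,-169.3,100]))
a=cv2.resize(A['img'][80:240,210:300],None,fx=3.7,fy=3.7,interpolation=cv2.INTER_CUBIC)
b=cv2.resize(B['img'][170:330,340:450],None,fx=3.7,fy=3.7,interpolation=cv2.INTER_CUBIC)
cv2.imwrite('pics/h2.png',np.hstack([a,b])[...,::-1])
```

```text
5.8667 [ 470.52992412 -168.53096835  268.13010369] [-3.14108004e+00  4.73014408e-04 -1.98811975e-01] 58.652538657188416
foot px [[251.47978953 172.79339363]] [[252.79212269 185.02463127]]
```

View pics/h2.png

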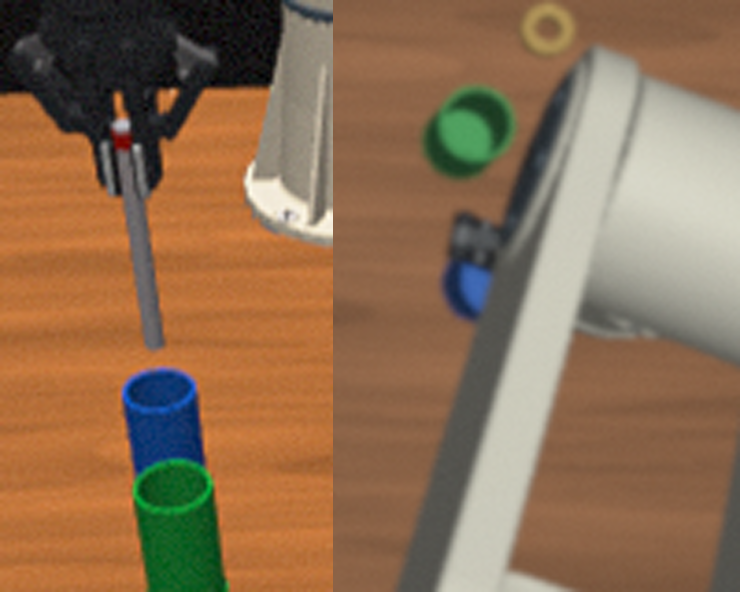

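The bar foot at crop (155,345) matches the prediction and is lined up with the blue rim centre at (161,390). Nudge 2 mm and lower.

Call:
step_arm([
  {"claw":10,"delta_pos":[2.1,0.4,10],"turn":0},
  {"claw":10,"delta_pos":[0,0,25],"turn":0},
  {"claw":10,"delta_pos":[0,0,25],"turn":0},
  {"claw":10,"delta_pos":[0,0,25],"turn":0},
  {"claw":10,"delta_pos":[0,0,20],"turn":0},
  {"claw":10,"delta_pos":[0,0,13],"turn":0},
  {"claw":10,"delta_pos":[0,0,8],"turn":0},
  {"claw":10,"delta_pos":[0,0,0],"turn":0},
])

```text
clock: 6.63
eef_pos: [471.5, -169.5, 140.3]
tcp_rot: [-3.141, 0.003, -0.198]
contact_force: [-0.4, 0.4, -1.9]
opening: 0.145
grasp_force: 58.7
```

Call:
step_arm([
  {"claw":10,"delta_pos":[0,0,4],"turn":0},
  {"claw":10,"delta_pos":[0,0,0],"turn":0},
  {"claw":40,"delta_pos":[0,0,0],"turn":0},
  {"claw":85,"delta_pos":[0,0,0],"turn":0},
  {"claw":85,"delta_pos":[0,0,0],"turn":0},
  {"claw":85,"delta_pos":[0,0,0],"turn":0},
  {"claw":85,"delta_pos":[0,0,0],"turn":0},
])

```text
clock: 7.22
eef_pos: [472.7, -170.4, 138.7]
tcp_rot: [3.141, -0.001, -0.199]
contact_force: [0.6, -0.2, 0.1]
opening: 0.849
grasp_force: 0.0
```

Call:
step_arm([
  {"claw":85,"delta_pos":[0,0,-5],"turn":0},
  {"claw":85,"delta_pos":[0,0,-15],"turn":0},
  {"claw":85,"delta_pos":[0,0,-20],"turn":0},
  {"claw":85,"delta_pos":[0,0,-25],"turn":0},
  {"claw":85,"delta_pos":[0,0,-25],"turn":0},
  {"claw":85,"delta_pos":[0,0,-20],"turn":0},
  {"claw":85,"delta_pos":[0,0,-10],"turn":0},
  {"claw":85,"delta_pos":[0,0,0],"turn":0},
])

```text
clock: 7.88
eef_pos: [473.7, -170.7, 260.7]
tcp_rot: [3.141, -0.004, -0.199]
contact_force: [0.1, -0.7, -0.9]
opening: 0.995
grasp_force: 0.0
```

Run:
```python
from h import *
s=sense(); print(s['clock'],s['eef_pos'],s['tcp_rot'],s['grasp_force'])
A=cam('scene')
a=cv2.resize(A['img'][80:240,210:300],None,fx=3.7,fy=3.7,interpolation=cv2.INTER_CUBIC)
b=cv2.resize(A['img'][145:240,325:390],None,fx=6,fy=6,interpolation=cv2.INTER_CUBIC)[:592]
b=np.vstack([b,np.zeros((592-len(b),b.shape[1],3),np.uint8)])
cv2.imwrite('pics/h3.png',np.hstack([a,b])[...,::-1])
```

```text
7.8833 [ 473.68833458 -170.74809583  260.70927319] [ 3.14095468 -0.00424112 -0.19917225] 0.0
```

View pics/h3.png

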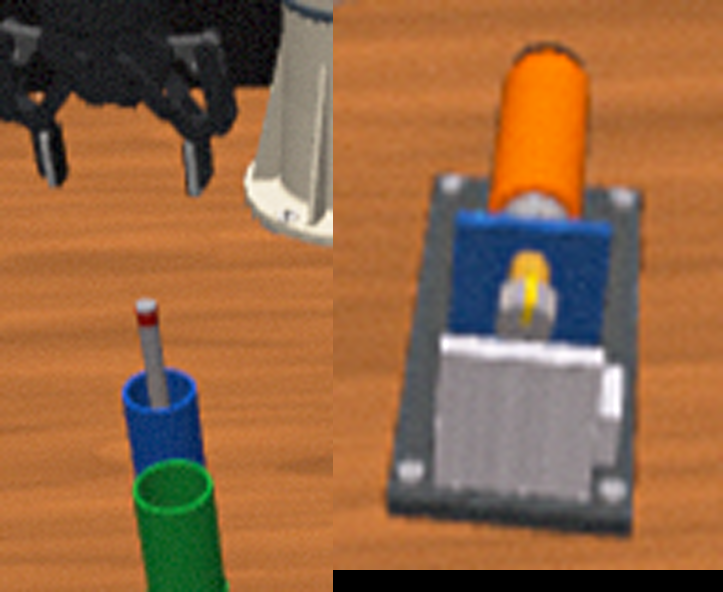

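The bar stands in the blue cup at (147,300)-(157,405), and the gripper is clear of it. The hidden bracket corner now shows at (279,223), which confirms the fit. Next I refine the head angle from the stripe while travelling back.

Run:
```python
from fit import *
A=cam('scene')
L2=[l for i,l in enumerate(L) if i!=4]+[(A,oa((279,222)),(-36,35,109)),(A,oa((125,212)),(-36,-35,109)),(A,oa((57,511)),(50,-55,0)),(A,oa((297,533)),(50,55,0))]
q=least_squares(lambda p:np.concatenate([proj(f,T(p,X))[0]-w for f,w,X in L2]),p,x_scale=[100,100,.1],loss='soft_l1').x
print(q, T(q,(0,0,85)))
hsv=cv2.cvtColor(A['img'],cv2.COLOR_RGB2HSV)
# pure yellow (stripe) vs brass: hue
for v in range(185,202):
    print(v,[tuple(int(c) for c in hsv[v,u]) for u in range(351,363)])
for th in(-.2,-.1,0,.1):
    Y=lambda x:T(q,(x,-13.86*np.sin(th),85+13.86*np.cos(th)))
    H=np.array([T(q,(x,13.86*np.sin(k*np.pi/3-th),85+13.86*np.cos(k*np.pi/3-th))) for x in(-9,9) for k in range(6)])
    print(th,proj(A,[Y(-9),Y(9)]).round(1).tolist(),proj(A,H)[:,0].min().round(1),proj(A,H)[:,0].max().round(1))
```

```text
[ 5.21771125e+02  1.04945098e+02 -1.97684975e-01] [521.77112489 104.94509781  85.        ]
185 [(107, 192, 105), (108, 187, 105), (106, 200, 107), (108, 189, 104), (106, 207, 106), (106, 216, 105), (107, 199, 109), (107, 203, 108), (105, 215, 102), (108, 190, 106), (108, 192, 101), (108, 181, 103)]
186 [(106, 203, 102), (109, 167, 107), (107, 205, 103), (107, 233, 105), (109, 180, 106), (115, 106, 108), (115, 62, 99), (118, 103, 109), (112, 149, 106), (109, 194, 108), (106, 212, 106), (107, 207, 100)]
187 [(107, 191, 107), (107, 183, 106), (108, 201, 108), (109, 183, 106), (7, 40, 109), (16, 152, 193), (19, 158, 203), (18, 154, 202), (16, 113, 160), (114, 119, 101), (108, 205, 103), (107, 190, 106)]
188 [(108, 163, 108), (107, 198, 107), (106, 214, 105), (114, 89, 97), (17, 161, 188), (19, 203, 239), (21, 196, 238), (21, 190, 243), (19, 182, 226), (6, 57, 117), (111, 173, 109), (107, 200, 107)]
189 [(108, 198, 102), (107, 200, 106), (107, 208, 104), (177, 30, 85), (19, 193, 211), (20, 201, 236), (21, 185, 232), (21, 196, 236), (19, 197, 237), (18, 161, 173), (114, 119, 103), (107, 21
[... 1835 characters left out ...]
21, 110), (20, 77, 122), (23, 70, 123), (156, 12, 108), (173, 10, 106), (5, 27, 112), (114, 53, 101), (108, 176, 107)]
200 [(109, 141, 107), (120, 16, 98), (173, 21, 107), (0, 21, 108), (168, 12, 104), (165, 5, 106), (4, 18, 101), (154, 17, 104), (8, 20, 104), (3, 23, 110), (108, 117, 109), (108, 208, 103)]
201 [(113, 36, 190), (111, 49, 156), (123, 17, 137), (165, 8, 132), (176, 14, 131), (165, 4, 131), (176, 17, 105), (175, 14, 113), (12, 11, 118), (168, 23, 113), (111, 124, 105), (112, 147, 104)]
-0.2 [[358.2, 190.5], [357.9, 194.7]] 351.3 361.8
-0.1 [[357.6, 190.4], [357.3, 194.6]] 351.5 361.7
0 [[357.1, 190.3], [356.8, 194.5]] 351.7 361.5
0.1 [[356.6, 190.3], [356.3, 194.5]] 351.8 361.3
```

Call:
step_arm([
  {"claw":85,"delta_pos":[-0.7,-20,0],"turn":0},
  {"claw":85,"delta_pos":[-0.7,-30,0],"turn":0},
  {"claw":85,"delta_pos":[-0.7,-35,0],"turn":0},
  {"claw":85,"delta_pos":[-0.7,-35,0],"turn":0},
  {"claw":85,"delta_pos":[-0.7,-35,0],"turn":0},
  {"claw":85,"delta_pos":[-0.7,-35,0],"turn":0},
  {"claw":85,"delta_pos":[-0.7,-35,0],"turn":0},
  {"claw":85,"delta_pos":[-0.7,-30,0],"turn":0},
])

```text
clock: 8.65
eef_pos: [516.6, 82.8, 256.4]
tcp_rot: [3.141, 0.003, -0.199]
contact_force: [-0.2, -0.2, 0.3]
opening: 0.995
grasp_force: 0.0
```

Call:
step_arm([
  {"claw":85,"delta_pos":[-0.7,-20,0],"turn":0},
  {"claw":85,"delta_pos":[-0.7,-5,0],"turn":0},
  {"claw":85,"delta_pos":[0,0,0],"turn":0},
  {"claw":85,"delta_pos":[0,0,0],"turn":0},
  {"claw":85,"delta_pos":[0,0,0],"turn":0},
])

```text
clock: 9.07
eef_pos: [520.5, 104.4, 257.6]
tcp_rot: [3.141, 0.001, -0.2]
contact_force: [-0.2, 0.2, 0.9]
opening: 1.0
grasp_force: 0.0
```

Run:
```python
from h import *
s=sense(); e=s['eef_pos'];print(s['clock'],e,s['tcp_rot'])
d=np.array([521.8,104.9,72])-e
print(Rn.from_euler('xyz',s['tcp_rot']).inv().apply(d))
```

```text
9.0667 [520.50569148 104.38104064 257.57249023] [ 3.14067815e+00  1.17331936e-03 -1.99884846e-01]
[  1.38323033  -0.935325   185.57021724]
```

Call:
step_arm([
  {"claw":85,"delta_pos":[1.2,-0.7,15],"turn":-0.002},
  {"claw":85,"delta_pos":[0,0,30],"turn":0},
  {"claw":85,"delta_pos":[0,0,35],"turn":0},
  {"claw":85,"delta_pos":[0,0,35],"turn":0},
  {"claw":85,"delta_pos":[0,0,25],"turn":0},
  {"claw":85,"delta_pos":[0,0,10],"turn":0},
  {"claw":85,"delta_pos":[0,0,0],"turn":0},
  {"claw":85,"delta_pos":[0,0,0],"turn":0},
])

```text
clock: 9.73
eef_pos: [522.7, 105.3, 108.8]
tcp_rot: [3.141, 0.0, -0.198]
contact_force: [0.1, 0.7, 0.6]
opening: 0.996
grasp_force: 0.0
```

Run:
```python
from h import *
s=sense(); e=s['eef_pos'];print(s['clock'],e,s['tcp_rot'])
A=cam('scene');save(A,'pics/h4.png',(315,120,395,240),5)
print(proj(A,[[521.8,104.9,85]]))
```

```text
9.7333 [522.69287367 105.33084781 108.81509024] [ 3.14148808e+00  5.36067948e-05 -1.98162786e-01]
[[356.58681858 196.52165897]]
```

View pics/h4.png

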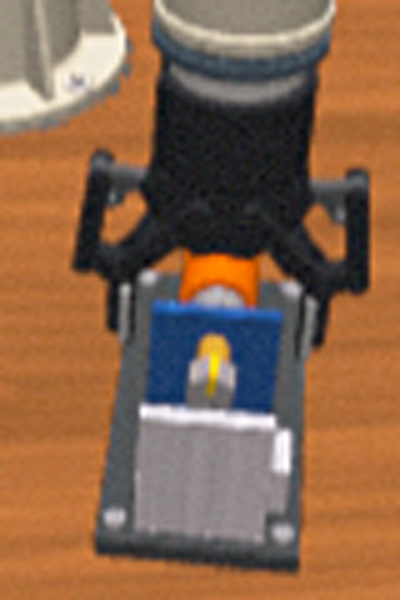

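Fingers at (123,315) and (308,330) straddle the head at (212,370). I'll measure the stripe angle here on averaged frames, which also lets the time pass.

Run:
```python
from h import *
fr=[cam('scene') for _ in range(60)]; A=fr[0]
im=np.mean([f['img'] for f in fr],0)
print(sense()['clock'])
w=np.clip(im[...,1]-im[...,2]-60,0,None)*(im[...,1]/(im[...,0]+1)>.78)
u=np.arange(350,364)
for v in range(189,200): 
    r=w[v,350:364]; print(v, (r*u).sum()/max(r.sum(),1e-6), r.astype(int).tolist())
q=(521.77,104.95,-.1977)
T=lambda X:Rn.from_euler('z',q[2]).apply(X)+[q[0],q[1],0]
for th in(-.2,-.1,0,.1):
    k=np.arange(6)*np.pi/3-th
    F=proj(A,[T((9,13.86*np.sin(a),85+13.86*np.cos(a))) for a in k]); print(th,F.round(1).tolist())
cv2.imwrite('pics/h5.png',cv2.resize(im[180:212,340:372,::-1].astype(np.uint8),None,fx=18,fy=18,interpolation=cv2.INTER_CUBIC))
```

```text
12.7833
189 0.0 [0, 0, 0, 0, 0, 0, 0, 0, 0, 0, 0, 0, 0, 0]
190 357.44183581967883 [0, 0, 0, 0, 0, 0, 0, 114, 90, 0, 0, 0, 0, 0]
191 357.44335403726706 [0, 0, 0, 0, 0, 0, 0, 149, 118, 0, 0, 0, 0, 0]
192 357.35570199031736 [0, 0, 0, 0, 0, 0, 0, 159, 88, 0, 0, 0, 0, 0]
193 357.2334729285073 [0, 0, 0, 0, 0, 0, 0, 170, 52, 0, 0, 0, 0, 0]
194 357.1303719754424 [0, 0, 0, 0, 0, 0, 0, 160, 24, 0, 0, 0, 0, 0]
195 357.0 [0, 0, 0, 0, 0, 0, 0, 116, 0, 0, 0, 0, 0, 0]
196 357.0 [0, 0, 0, 0, 0, 0, 0, 78, 0, 0, 0, 0, 0, 0]
197 356.8190382728165 [0, 0, 0, 0, 0, 0, 15, 69, 0, 0, 0, 0, 0, 0]
198 356.68643655809433 [0, 0, 0, 0, 0, 0, 10, 23, 0, 0, 0, 0, 0, 0]
199 0.0 [0, 0, 0, 0, 0, 0, 0, 0, 0, 0, 0, 0, 0, 0]
-0.2 [[357.9, 194.7], [361.6, 197.8], [360.1, 201.7], [355.1, 202.5], [351.3, 199.5], [352.7, 195.6]]
-0.1 [[357.3, 194.6], [361.4, 197.4], [360.5, 201.4], [355.6, 202.6], [351.5, 199.9], [352.3, 195.9]]
0 [[356.8, 194.5], [361.2, 197.0], [360.8, 201.1], [356.1, 202.7], [351.7, 200.3], [352.0, 196.2]]
0.1 [[356.3, 194.5], [361.0, 196.6], [361.1, 200.7], [356.6, 202.7], [352.0, 200.7], [351.8, 196.6]]
```

View pics/h5.png

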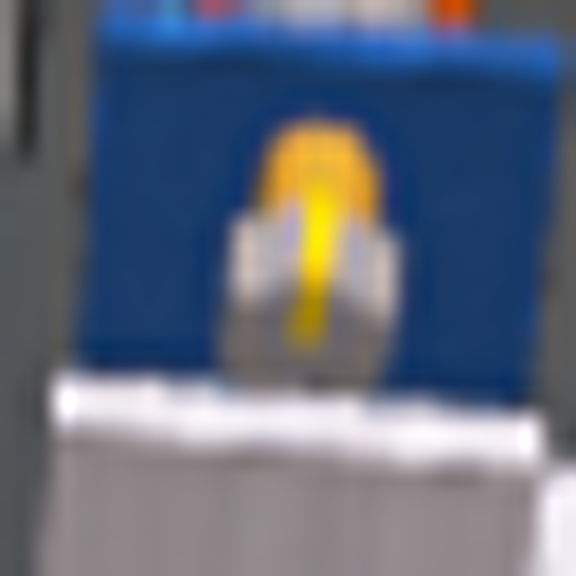

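The stripe puts the angle at about -0.06 at t=11.3, so it will be square at about 16.3 s. Descend, wait, then close.

Call:
step_arm([
  {"claw":85,"delta_pos":[-0.7,0.5,8],"turn":0},
  {"claw":85,"delta_pos":[0,0,10],"turn":0},
  {"claw":85,"delta_pos":[0,0,10],"turn":0},
  {"claw":85,"delta_pos":[0,0,8],"turn":0},
  {"claw":85,"delta_pos":[0,0,0],"turn":0},
  {"claw":85,"delta_pos":[0,0,0],"turn":0},
  {"claw":85,"delta_pos":[0,0,0],"turn":0},
  {"claw":85,"delta_pos":[0,0,0],"turn":0},
])

```text
clock: 13.45
eef_pos: [521.9, 105.7, 72.6]
tcp_rot: [-3.141, -0.0, -0.197]
contact_force: [0.8, -0.6, -0.2]
opening: 0.994
grasp_force: 0.0
```

Call:
step_arm([
  {"claw":60,"delta_pos":[0,0,0],"turn":0},
  {"claw":60,"delta_pos":[0,0,0],"turn":0},
  {"claw":60,"delta_pos":[0,0,0],"turn":0},
  {"claw":60,"delta_pos":[0,0,0],"turn":0},
  {"claw":60,"delta_pos":[0,0,0],"turn":0},
  {"claw":60,"delta_pos":[0,0,0],"turn":0},
  {"claw":60,"delta_pos":[0,0,0],"turn":0},
  {"claw":60,"delta_pos":[0,0,0],"turn":0},
])

```text
clock: 14.12
eef_pos: [521.6, 105.6, 72.3]
tcp_rot: [3.142, 0.0, -0.197]
contact_force: [-0.5, 0.9, -0.0]
opening: 0.697
grasp_force: 0.0
```

Call:
step_arm([
  {"claw":40,"delta_pos":[0,0,0],"turn":0},
  {"claw":40,"delta_pos":[0,0,0],"turn":0},
  {"claw":40,"delta_pos":[0,0,0],"turn":0},
  {"claw":40,"delta_pos":[0,0,0],"turn":0},
  {"claw":40,"delta_pos":[0,0,0],"turn":0},
  {"claw":40,"delta_pos":[0,0,0],"turn":0},
  {"claw":40,"delta_pos":[0,0,0],"turn":0},
  {"claw":40,"delta_pos":[0,0,0],"turn":0},
])

```text
clock: 14.78
eef_pos: [521.6, 105.6, 72.3]
tcp_rot: [-3.142, -0.0, -0.197]
contact_force: [-0.6, -0.0, -0.5]
opening: 0.469
grasp_force: 0.0
```

Wait a little more, then close to grip.

Call:
step_arm([
  {"claw":40,"delta_pos":[0,0.4,0],"turn":0},
  {"claw":40,"delta_pos":[0,0,0],"turn":0},
  {"claw":40,"delta_pos":[0,0,0],"turn":0},
  {"claw":40,"delta_pos":[0,0,0],"turn":0},
  {"claw":40,"delta_pos":[0,0,0],"turn":0},
  {"claw":40,"delta_pos":[0,0,0],"turn":0},
  {"claw":40,"delta_pos":[0,0,0],"turn":0},
  {"claw":40,"delta_pos":[0,0,0],"turn":0},
])

```text
clock: 15.45
eef_pos: [521.5, 105.3, 72.3]
tcp_rot: [3.142, 0.0, -0.197]
contact_force: [-0.1, 0.9, 0.7]
opening: 0.466
grasp_force: 0.0
```

Call:
step_arm([
  {"claw":15,"delta_pos":[0,0,0],"turn":0},
  {"claw":15,"delta_pos":[0,0,0],"turn":0},
  {"claw":15,"delta_pos":[0,0,0],"turn":0},
  {"claw":15,"delta_pos":[0,0,0],"turn":0},
  {"claw":15,"delta_pos":[0,0,0],"turn":0},
  {"claw":15,"delta_pos":[0,0,0],"turn":0},
  {"claw":15,"delta_pos":[0,0,0],"turn":0},
  {"claw":15,"delta_pos":[0,0,0],"turn":0},
], force=100)

```text
clock: 16.12
eef_pos: [521.7, 105.8, 72.6]
tcp_rot: [-3.141, -0.0, -0.198]
contact_force: [-2.3, 5.5, 5.0]
opening: 0.26
grasp_force: 98.0
```

Call:
step_arm([
  {"claw":10,"delta_pos":[0,0,0],"turn":0},
  {"claw":10,"delta_pos":[0,0,0],"turn":0},
  {"claw":10,"delta_pos":[0,0,0],"turn":0},
  {"claw":10,"delta_pos":[0,0,0],"turn":0},
  {"claw":10,"delta_pos":[0,0,0],"turn":0},
  {"claw":10,"delta_pos":[0,0,0],"turn":0},
  {"claw":10,"delta_pos":[0,0,0],"turn":0},
  {"claw":10,"delta_pos":[0,0,0],"turn":0},
])

```text
clock: 16.78
eef_pos: [521.6, 105.8, 72.6]
tcp_rot: [-3.141, -0.0, -0.197]
contact_force: [-2.7, 4.5, 5.5]
opening: 0.262
grasp_force: 98.0
```

Run:
```python
from h import *
s=sense();print(s['clock'],s['contact_force'],s['wrist_torque'],s['grasp_force'],s['opening'])
g=lambda:np.mean([cam('scene')['img'] for _ in range(8)],0)
a=g()
for _ in range(30): grab_frame('scene')
b=g(); s=sense();print(s['clock'],s['eef_pos'],s['contact_force'],s['wrist_torque'],s['grasp_force'],s['opening'])
print(np.abs(a-b)[180:205,345:370].max())
P=np.hstack([cv2.resize(x[75:240,205:300].astype(np.uint8),None,fx=3.5,fy=3.5) if i==0 else cv2.resize(x[120:231,320:395].astype(np.uint8),(390,577),interpolation=cv2.INTER_CUBIC) for i,x in enumerate((b,b))])
cv2.imwrite('pics/h6.png',P[...,::-1])
```

```text
16.7833 [-2.69538179  4.51141323  5.45912619] [0.85761934 0.23629826 0.01412253] 97.98401855863631 0.26191127724239377
19.0833 [521.61084186 105.82198991  72.6183246 ] [-2.02425127  5.32844718  5.08462182] [ 0.84980767  0.3264822  -0.05596175] 97.98385181464255 0.26210059959527576
8.5Traceback (most recent call last):
  File "<stdin>", line 8, in <module>
    return _nx.concatenate(arrs, 1, dtype=dtype, casting=casting)
           ~~~~~~~~~~~~~~~^^^^^^^^^^^^^^^^^^^^^^^^^^^^^^^^^^^^^^^
ValueError: all the input array dimensions except for the concatenation axis must match exactly, but along dimension 0, the array at index 0 has size 578 and the array at index 1 has size 577
```

The opening reads 22.4 mm. With the same 1.6 mm offset seen on the bar, that is 24 mm across flats, so the grip is square and steady at 98 N. One last look.

Run:
```python
from h import *
A=cam('scene');save(A,'pics/h6.png',(200,75,400,225),4)
```

```text
(no output)
```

View pics/h6.png

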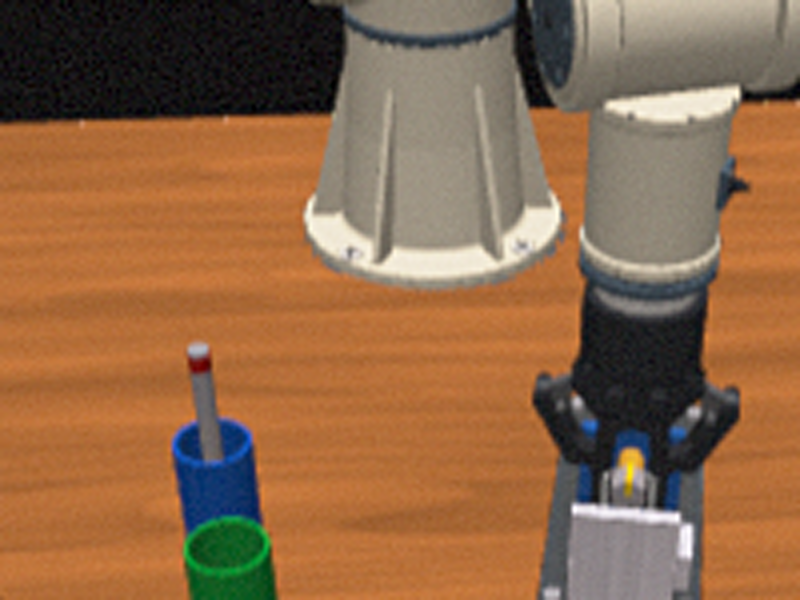

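The bar stands in the blue cup (200,350)-(210,455), and the fingers hold the head at (628,480) on both sides. Handing in.

```bash
python3 -c "
from rig import *
print(sign_off())"
```

```text
the job is handed in; nothing more can be done
None
```

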